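Close the sample tin and gauge its lid

ROBOT

A 6-joint arm with a two-finger parallel gripper is mounted at the origin on a cart in front of the work surface, level with it; the furniture and walls round the work are solid. World frame = base frame: x ahead of the robot, y to its left, z up, the work surface at z = 0. Lengths are in m, angles in rad, forces in N, time in s.
With the tool pointing down it reaches from about 0.325 to 0.9 m from the base axis. Payload 6.1 kg.
Tool frame: the origin (TCP) lies midway between the tips of the shut fingers; the grasp point (between the pads) lies 19 mm behind it; z points along the fingers, y is the line along which they close (so a half turn about z gives the same grasp; the last joint's range is limited). The gripper opens to 85 mm and grips with 20 to 120 N. Pads are 22 mm wide; open, the fingers measure 114 mm over their backs; the gripper's body (76 mm by 85 mm) begins 54 mm behind the grasp point. The pads swing forward as they close: fully open they stand 13 mm farther back than shut.
Start: joints at [1.168, 0.22, 1.526, -0, 1.395, -0.126], TCP at [0.171, 0.601, 0.231] pointing down, gripper open.
Joint ranges: [-2.98, 2.98], [-0.91, 2.08], [0.09, 2.57], [-1.24, 4.39], [0.2, 2.65], [-2.68, 2.68]. Speed limits (rad/s): [2.57, 2.57, 3.01, 3.14, 3.14, 3.14].

INTERFACE

Orientations are given as [roll, pitch, yaw] about the fixed x, y, z axes, in that order (R = Rz(yaw) Ry(pitch) Rx(roll)).
In Python, from plant import movep, move_l, set_joints, gripper_to, hold, inverse_kinematics, observe, get_image, get_calibration, Unreachable, job_done gives the robot as it stands. Calls block until the motion is done:
- movep(position, orientation): joint-space move of the TCP to a pose.
- move_l(position, feed=0.15, rotation=None, max_force=None): straight line of the TCP; rotation=None keeps the orientation; feed is the mean speed in m/s. With max_force (N) it stops when the force on the tool has changed by that much, and returns True; else False.
- set_joints(angles): joint-space move.
- gripper_to(opening, f_grip=None): finger opening in m; f_grip is the grip in N (None keeps the last); returns when the fingers have stopped.
- hold(seconds).
- inverse_kinematics(position, orientation): joint angles nearest the present ones, or None.
- observe(): the state.
- get_image(name): name is "side" or "top" or "wrist"; returns (picture, depth): 420x560x3 uint8, red, green, blue; 420x560 float32, m along the optical axis (not along the pixel's ray), 0 where there is no reading.
- get_calibration(name): a dict with "intrinsics" (3x3 intrinsics, pixels), "world_from_camera" (4x4, takes a point from camera to world coordinates). Camera axes: x right, y down, z forward; pixel columns grow to the right and rows downward; lengths in m; the calibration is good to about 2 mm. A picture is of the moment at which its call begins: read the wrist's pose just before it. get_calibration takes no time and is no camera call; for the wrist camera it gives the pose at the moment of the call.
A pose or a line that the arm cannot do raises Unreachable and nothing moves.
- job_done(): hands the job in; it is judged then, once.
The state is a dict: "time_s": time; "q": joint angles; "joint_velocities": joint speeds; "joint_torque": joint torques, N m; "eef_pos": TCP position; "tcp_rot": TCP orientation; "ft_force": force on the tool from outside, world axes, zero at the start; "torque": the same for the moment, N m; "opening": finger opening in m; "grasp_force": force on a finger pad.
Only numpy, scipy, OpenCV 4.12 (cv2) and the standard library are available. Lean on these libraries where they do the work, as an engineer would, in place of code of your own. Each camera call takes 0.05 s, during which the arm holds its last target. There are 200 camera calls.

TASK

Put the large lid on the open tin so that it sits seated and level, and let go of it. Then take the pen-shaped coating gauge out of its leaning stand and hold it upright with its sprung tip inside the ring marked on the lid, pressed lightly so that the tip is pushed about half way in, not all the way. Finish while still holding it there, and leave the small lid and the other things where they are.

Things in the scene. Friction and masses are not known exactly. Their poses are not given: they have to be found in the camera images.
- tin: open round metal tin, standing loose on the counter, 108 mm outside diameter, 102 mm inside, 70 high, 0.9 kg; origin at the centre of its underside, z up
- tin_rim (a point): centre of the tin's mouth, level with the top of its rim
- lid: large lid, loose, 0.15 kg, lying knob up: grey disc 114 mm across, 7 to 11 mm above the origin; under it a plug 96 across, 7 deep, that goes inside the tin (3 mm play all round); black knob 20 across, 11 to 43 mm above the origin. Origin at the centre of the plug's underside, z up through the knob, x towards the ring mark
- lid_seat (a point): centre of the underside of the lid's disc, 7 mm above the lid's origin; coincides with tin_rim when the lid is seated
- lid_spot (a point): centre of the ring mark on the lid's top face, 34 mm from the knob's axis along the lid's x; dark thin ring, 18 mm inside diameter, 24 outside, only a mark; the face inside is flat and level with the lid's top, 11 mm above the lid's origin
- small_lid: a smaller lid of the same make, 80 mm across, plug 64 mm, no ring mark: does not fit, leave it alone; origin at the centre of its underside
- stand: fixed black stand, base 100 x 80 mm, about 90 high; its pocket, open at the top, leans 20 degrees from vertical towards the stand's -x (to the robot) and holds the bottom 30 mm of the gauge's grey body, the nose going through a hole in its floor: draw the gauge out 80 mm along its own axis. Origin at the centre of the base's underside
- gauge: loose pen-shaped gauge, 0.15 kg, 146 mm long; starts in the stand leaning 20 degrees. Origin at the end of its free, unpressed tip; z runs up along its body. Tip 8 mm across from 0 to 16 mm, steel nose 16 mm across from 16 to 46 mm, rectangular body from 46 to 146 mm, 30 mm wide along its x and 24 mm along its y; a small screen on its -x face
- gauge_grip (a point): point on the gauge's axis 118 mm above its origin, where it is well gripped across the 24 mm width (along gauge y); in the stand this stands 42 mm clear above the pocket
- tip_end (a point): end of the gauge's sprung tip; moves with the tip
- gauge_tip (a joint): how far the tip is pushed into the nose: 0 free, 0.014 m fully in (then it is rigid); spring 250 N/m, so half way is about 1.75 N
- door_stop: round brass and rubber door stop, 68 mm across, 39 high; loose bystander, leave it; origin at the centre of its underside
- glue_bottle: small white glue bottle standing, 28 mm across, 84 high; loose bystander, leave it; origin at the centre of its underside
- ball_valve: small brass ball valve with a lever, 31 x 68 x 37 high; loose bystander, leave it; origin at the centre of its underside
Things that resemble listed ones, but are neither listed nor needed, are in the scene too. Leave any yellow look-alike of the lid alone.

How it is judged:
By the outcome, as a careful person would: the job done as asked, in the order asked, and still so for the second after the job is handed in, while the arm keeps its last pose, push and grip.
It also fails if it takes over 51 s, if anything falls off the work surface, if the arm or the gripper's body presses on something with over 40 N, if the wrist force passes 120 N, or if a joint passes its speed limit or range.

## Working session

There is one attempt and no reset: what is moved stays moved. The work goes in short steps, each a Python script; the robot and the scene stay as the last script left them, time stands still between calls to the robot, and variables do not carry over. Pictures are saved under pics/ and viewed, at most 10 in all, crops included, and the job is handed in when it is done.

```bash
ls; mkdir -p pics; cat > h.py <<'E'
import numpy as np, cv2
from plant import *
def snap(name):
    c=get_calibration(name); im,d=get_image(name); return im,d,np.array(c["intrinsics"]),np.array(c["world_from_camera"])
def cloud(d,K,T):
    v,u=np.mgrid[:d.shape[0],:d.shape[1]]
    P=np.stack([(u-K[0,2])*d/K[0,0],(v-K[1,2])*d/K[1,1],d],-1)
    W=P@T[:3,:3].T+T[:3,3]; W[d==0]=np.nan; return W
E
python3 - <<'E'
from h import *
for n in("top","side"):
    im,d,K,T=snap(n); np.savez(f"{n}.npz",im=im,d=d,K=K,T=T); cv2.imwrite(f"pics/{n}.png",im[...,::-1])
    print(n,K[0,0],T.round(3).tolist())
o=observe();print(o["time_s"],o["opening"],o["tcp_rot"])
E
```

```text
pics
top 500.9185194477719 [[0.011, -0.997, 0.07, 0.457], [-1.0, -0.011, 0.005, -0.045], [-0.005, -0.07, -0.998, 1.306], [0.0, 0.0, 0.0, 1.0]]
side 451.1774106165752 [[0.897, -0.192, 0.398, 0.046], [-0.441, -0.338, 0.831, -1.112], [-0.025, -0.921, -0.388, 0.608], [0.0, 0.0, 0.0, 1.0]]
0.1 0.08532665298394358 [-3.13985314e+00 -2.28343197e-04  2.86477590e+00]
```

View pics/top.png

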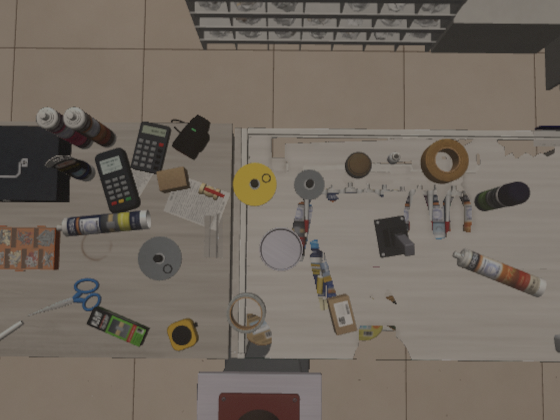

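View pics/side.png

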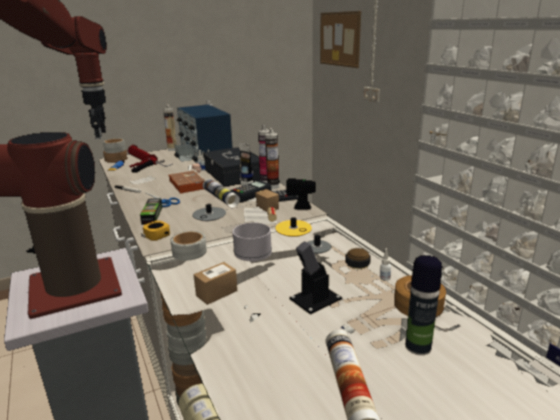

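The top view shows the tin at (281,249), the large grey lid at (160,258) with its ring at about (167,268), the small lid at (309,183), the stand and gauge at (393,236), and the yellow look-alike at (255,184). The side view agrees; there is a strip between the two counter halves at about column 240.

```bash
python3 - <<'E'
from h import *
z=np.load("top.npz");W=cloud(z["d"],z["K"],z["T"]);im=z["im"]
def box(u0,u1,v0,v1,zl,zh):
    P=W[v0:v1,u0:u1].reshape(-1,3); m=(P[:,2]>zl)&(P[:,2]<zh); return P[m]
def circ(name,P):
    (c,r)=cv2.minEnclosingCircle(P[:,:2].astype(np.float32)); print(name,np.round(c,4),round(r,4),"zmed",np.median(P[:,2]).round(4),P[:,2].max().round(4),len(P))
circ("tin",box(250,312,220,280,.055,.09))
circ("lid",box(132,188,230,286,.006,.06)); circ("knob",box(145,175,243,273,.03,.06))
circ("small",box(290,328,166,200,.006,.06))
for u,v in((200,258),(220,300),(240,270),(246,200),(340,240),(270,300),(160,285)): print(u,v,W[v,u].round(4))
P=box(370,420,210,262,.1,.25);print("gauge hi",len(P),P.min(0).round(3),P.max(0).round(3))
P=box(370,420,210,262,.15,.25);print("gauge top",P.mean(0).round(4))
P=box(370,420,210,262,.003,.025);print("base",cv2.minAreaRect(P[:,:2].astype(np.float32)))
# strip profile
for u in range(226,256,2):print(u,W[300,u].round(3),end=";")
crop=np.hstack([cv2.resize(im[225:295,125:195],(400,400),interpolation=2),cv2.resize(im[200:270,360:430],(400,400),interpolation=2)])
cv2.imwrite("pics/crop.png",crop[...,::-1])
E
```

```text
tin [ 0.4711 -0.05  ] 0.0538 zmed 0.0696 0.0759 197
lid [0.4313 0.2459] 0.0779 zmed 0.0115 0.0477 1511
knob [0.4444 0.2615] 0.01 zmed 0.0427 0.0477 56
small [ 0.6349 -0.1162] 0.0552 zmed 0.0116 0.0477 715
200 258 [0.4444 0.159  0.0011]
220 300 [ 0.3364  0.1054 -0.0034]
240 270 [ 4.145e-01  5.460e-02 -1.000e-04]
246 200 [0.5956 0.0407 0.0158]
340 240 [ 4.951e-01 -2.047e-01  1.000e-04]
270 300 [ 0.3383 -0.0243  0.0009]
160 285 [3.735e-01 2.613e-01 2.000e-04]
gauge hi 288 [ 0.458 -0.357  0.1  ] [ 0.518 -0.32   0.164]
gauge top [ 0.4746 -0.3432  0.1557]
base ((0.5083125233650208, -0.3457725942134857), (0.12804944813251495, 0.13313943147659302), 89.86763000488281)
226 [ 0.337  0.09  -0.   ];228 [ 0.337  0.084 -0.001];230 [ 0.332  0.085 -0.058];232 [0.341 0.07  0.046];234 [0.342 0.064 0.052];236 [0.341 0.06  0.045];238 [ 0.337  0.059 -0.003];240 [0.338 0.053 0.003];242 [0.338 0.048 0.004];244 [ 0.337  0.043 -0.001];246 [ 0.337  0.038 -0.004];248 [0.338 0.033 0.001];250 [ 0.338  0.027 -0.   ];252 [0.338 0.022 0.001];254 [0.338 0.017 0.003];
```

View pics/crop.png

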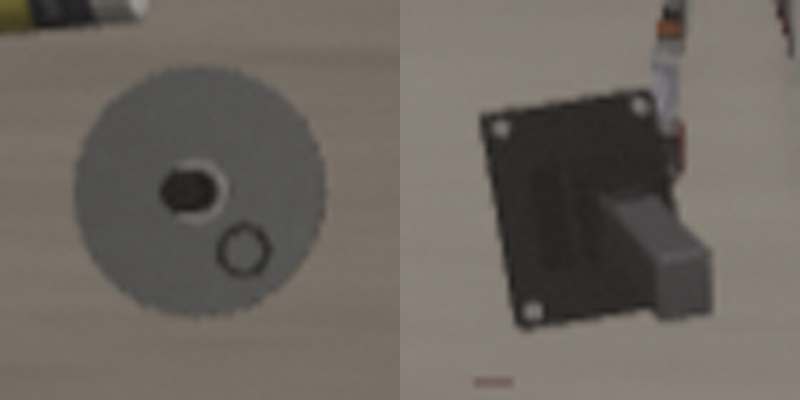

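Crop: lid disc centre is at about (160,258) with the ring at (167.7,268.8); the stand base edges give a stand yaw of about +10.6°, with the gauge leaning toward the robot. I'll go above the lid and look.

```bash
python3 - <<'E'
from h import *
z=np.load("top.npz");K,T=z["K"],z["T"]
def onplane(u,v,h):
    r=T[:3,:3]@np.linalg.solve(K,[u,v,1.]); return T[:3,3]+r*(h-T[2,3])/r[2]
c=onplane(160,258.2,.011);r=onplane(167.7,268.7,.011);print(c,r,np.linalg.norm(r-c),np.arctan2(*(r-c)[1::-1]))
t=onplane(281,249.5,.07);print("tin",t)
movep([c[0],c[1],.20],[np.pi,0,2.10])
im,d,K,T=snap("wrist");np.savez("w1.npz",im=im,d=d,K=K,T=T);cv2.imwrite("pics/w1.png",im[...,::-1])
print(T.round(3).tolist());o=observe();print(o["time_s"],o["q"])
E
```

```text
[0.4428246  0.26066703 0.011     ] [0.41608323 0.24007344 0.011     ] 0.033751984855035035 -2.4853497849983386
tin [ 0.46810996 -0.0509895   0.07      ]
[[0.863, 0.486, 0.142, 0.407], [0.506, -0.828, -0.242, 0.323], [-0.0, 0.28, -0.96, 0.343], [0.0, 0.0, 0.0, 1.0]]
1.7583 [ 3.80168411e-01 -2.17231490e-02  1.84690169e+00  3.24421963e-04
  1.31612600e+00 -1.50723200e-01]
```

View pics/w1.png

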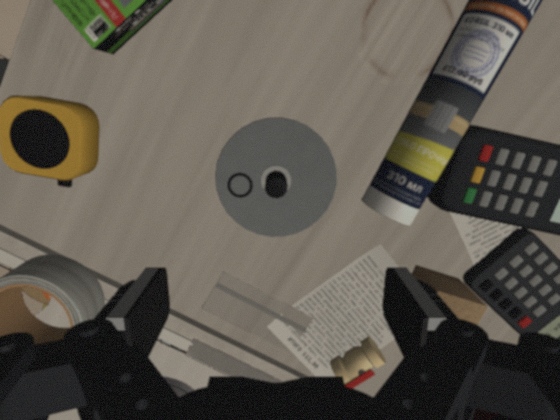

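The wrist view shows the lid at about (275,177), ring at (240,185), with clear room for the fingers. Measure it here, then grasp.

```bash
cat >> h.py <<'E'
def plane(K,T,u,v,h):
    r=T[:3,:3]@np.linalg.solve(K,[u,v,1.]); return T[:3,3]+r*(h-T[2,3])/r[2]
E
python3 - <<'E'
from h import *
z=np.load("w1.npz");K,T=z["K"],z["T"];W=cloud(z["d"],K,T)
g=cv2.cvtColor(z["im"],cv2.COLOR_RGB2GRAY)
m=((W[...,2]>.006)&(W[...,2]<.018)&(np.hypot(W[...,0]-.443,W[...,1]-.261)<.064))
P=W[m];print(len(P),np.median(P[:,2]))
(c,r)=cv2.minEnclosingCircle(P[:,:2].astype(np.float32));print("encl",c,r,"mid",(P.max(0)+P.min(0))/2,P.max(0)-P.min(0))
k=W[(W[...,2]>.036)&(np.hypot(W[...,0]-.443,W[...,1]-.261)<.03)];print("knob",len(k),k.mean(0),np.median(k[:,2]))
print("ring",plane(K,T,240,185,.011),"lidc",plane(K,T,275.5,177,.009))
E
```

```text
10845 0.01065749556269846
encl (0.4427271783351898, 0.2617097795009613) 0.05697453394532204 mid [0.4424684  0.26177895 0.01281472] [0.11328822 0.11348438 0.01023728]
knob 10404 [0.43668668 0.27168239 0.2730228 ] 0.2823080158122797
ring [0.41662922 0.24060752 0.011     ] lidc [0.44163156 0.26362198 0.009     ]
```

```bash
python3 - <<'E'
from h import *
movep([.4426,.2617,.10],[np.pi,0,2.10])
move_l([.4426,.2617,.016],feed=.1,max_force=10)
gripper_to(.0,40)
o=observe();print(o["time_s"],o["opening"],o["eef_pos"],o["grasp_force"],o["ft_force"])
move_l([.4426,.2617,.16],feed=.15)
o=observe();print(o["time_s"],o["opening"],o["eef_pos"],o["ft_force"])
yaw=2.10-.61
movep([.40,-.05,.26],[np.pi,0,yaw])
im,d,K,T=snap("wrist");np.savez("w2.npz",im=im,d=d,K=K,T=T);cv2.imwrite("pics/w2.png",im[...,::-1])
W=cloud(d,K,T);m=(W[...,2]>.062)&(W[...,2]<.078)&(np.hypot(W[...,0]-.470,W[...,1]+.05)<.065)
P=W[m];print(len(P),cv2.minEnclosingCircle(P[:,:2].astype(np.float32)),(P.max(0)+P.min(0))/2,P.max(0)-P.min(0),np.median(P[:,2]))
print(observe()["time_s"])
E
```

```text
3.85 0.018812587946981464 [0.44272008 0.26175688 0.01629495] 39.02738571166992 [-1.37627705 -1.51425828  3.39994263]
4.9583 0.018660200873666013 [0.44175461 0.26136648 0.15872598] [ 0.35107884 -0.28450376 -2.24751112]
833 ((0.47110921144485474, -0.048700831830501556), 0.053870830684900284) [ 0.47590734 -0.04120546  0.06694565] [0.09337218 0.08858235 0.00986831] 0.06929494752782506
6.2583
```

View pics/w2.png

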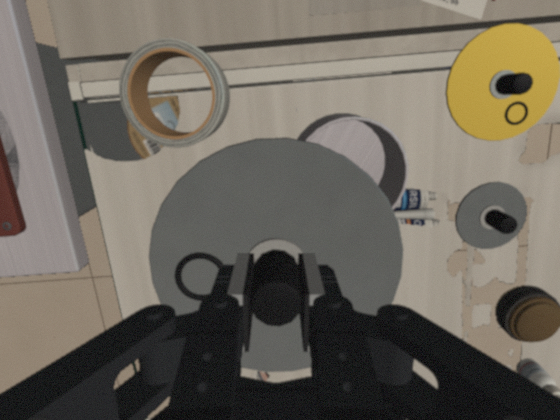

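The picture shows the lid held level (disc centre about (275,260), ring at (200,275)), with the tin partly hidden at about (350,165). Fit both circles.

```bash
cat >> h.py <<'E'
from scipy.optimize import least_squares
def cfit(P,r):
    c0=P[:,:2].mean(0)
    return least_squares(lambda c:np.hypot(*(P[:,:2]-c[:2]).T)-r,c0,loss="soft_l1",f_scale=.001)
E
python3 - <<'E'
from h import *
z=np.load("w2.npz");K,T=z["K"],z["T"];W=cloud(z["d"],K,T)
t0=np.array([.4711,-.0495])
m=(W[...,2]>.066)&(W[...,2]<.074)&(np.abs(np.hypot(W[...,0]-t0[0],W[...,1]-t0[1])-.0525)<.006)
s=cfit(W[m],.0525);print(m.sum(),"tin",s.x,np.abs(s.fun).mean())
z2=np.load("top.npz");W2=cloud(z2["d"],z2["K"],z2["T"])
m2=(W2[...,2]>.064)&(W2[...,2]<.076)&(np.abs(np.hypot(W2[...,0]-t0[0],W2[...,1]-t0[1])-.0525)<.006)
s=cfit(W2[m2],.0525);print(m2.sum(),"tin top cam",s.x)
o=observe();print(o["eef_pos"],o["tcp_rot"])
m=(np.abs(W[...,2]-.254)<.008)&(np.hypot(W[...,0]-.40,W[...,1]+.05)<.062)
P=W[m];A=np.c_[P[:,:2],np.ones(len(P))];print("plane",np.linalg.lstsq(A,P[:,2],rcond=None)[0],len(P))
h=np.median(P[:,2])
hull=cv2.convexHull(P[:,:2].astype(np.float32))[:,0]
print("lid hull",cfit(hull,.0568).x,cv2.minEnclosingCircle(hull),h)
r=plane(K,T,200,275,h);print("ring",r)
E
```

```text
697 tin [ 0.46868863 -0.05069044] 0.0008012510358737534
172 tin top cam [ 0.47115648 -0.05023557]
[ 0.40005792 -0.04918963  0.25940016] [-3.14066564e+00 -6.49374363e-04  1.49157044e+00]
plane [-2.60136848e-03 -3.66180459e-05  2.54974826e-01] 32906
lid hull [ 0.40052641 -0.0492636 ] ((0.4005759358406067, -0.04954783245921135), 0.05719471722841263) 0.2538713324037636
ring [ 0.36634108 -0.05085048  0.25387133]
```

```bash
python3 - <<'E'
from h import *
movep([.47,-.18,.26],[np.pi,0,1.49])
im,d,K,T=snap("wrist");cv2.imwrite("pics/w3.png",im[...,::-1])
W=cloud(d,K,T);t0=np.array([.470,-.0505])
m=(W[...,2]>.064)&(W[...,2]<.076)&(np.abs(np.hypot(W[...,0]-t0[0],W[...,1]-t0[1])-.0525)<.007)
P=W[m];s=cfit(P,.0525);print(m.sum(),"tin",s.x,np.abs(s.fun).mean(),np.degrees(np.histogram(np.arctan2(P[:,1]+.05,P[:,0]-.47),8,(-3.14,3.14))[0])/57.3)
print(cv2.minEnclosingCircle(P[:,:2].astype(np.float32)),np.median(P[:,2]))
# outer edge: inner dark vs bright; check rim radii
o=observe();print(o["time_s"],o["eef_pos"])
E
```

```text
1058 tin [ 0.46966724 -0.05044615] 0.0008948334772309607 [214.98416397 173.98718386 173.98718386 204.98490053 112.99167688
   0.           0.         175.98703655]
((0.46959009766578674, -0.05081919953227043), 0.05409712344408035) 0.0696737441678516
6.95 [ 0.46993855 -0.17907239  0.259287  ]
```

View pics/w3.png

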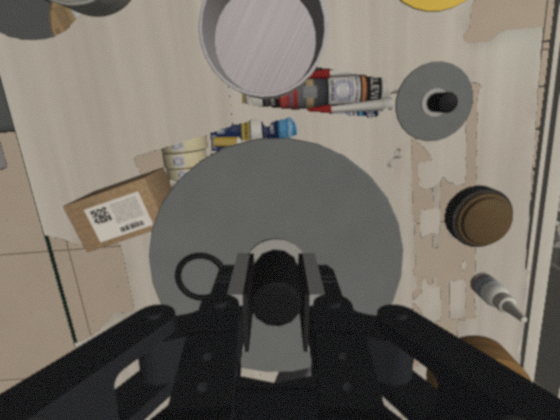

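The view shows the tin's mouth at about (262,42), mostly visible; the fit gives (0.4697,-0.0506), with 3/4 of the rim seen. Place the lid.

```bash
python3 - <<'E'
from h import *
x,y=.4695,-.0506
movep([x,y,.13],[np.pi,0,1.49])
move_l([x,y,.095],feed=.08); hold(.15)
hit=move_l([x,y,.0765],feed=.03,max_force=6)
o=observe();print(hit,o["time_s"],o["eef_pos"],o["ft_force"],o["torque"])
E
```

```text
True 8.975 [ 0.46936739 -0.05050815  0.0795309 ] [-0.67820603  0.88948063  4.48658027] [ 0.04568668  0.20269595 -0.01892662]
```

```bash
python3 - <<'E'
from h import *
gripper_to(.06); x,y=.4695,-.0506
move_l([x,y,.14],feed=.12)
movep([.45,-.06,.24],[np.pi,0,1.49])
im,d,K,T=snap("wrist");np.savez("w4.npz",im=im,d=d,K=K,T=T)
W=cloud(d,K,T)
m=(np.abs(W[...,2]-.074)<.008)&(np.hypot(W[...,0]-x,W[...,1]-y)<.062)
P=W[m];A=np.c_[P[:,:2]-[x,y],np.ones(len(P))];print("plane",np.linalg.lstsq(A,P[:,2],rcond=None)[0],len(P))
print(cv2.minEnclosingCircle(P[:,:2].astype(np.float32)))
movep([.46,-.27,.32],[np.pi,0,.9])   # toward gauge
im,d,K,T=snap("wrist");np.savez("w5.npz",im=im,d=d,K=K,T=T)
cv2.imwrite("pics/w45.png",np.vstack([np.hstack([cv2.resize(np.load("w4.npz")["im"],(400,300)),cv2.resize(im,(400,300))])])[...,::-1])
print(observe()["time_s"])
E
```

```text
plane [-0.00190101  0.00057471  0.07396044] 12752
((0.4695453345775604, -0.050339460372924805), 0.05702120438218117)
11.6
```

View pics/w45.png

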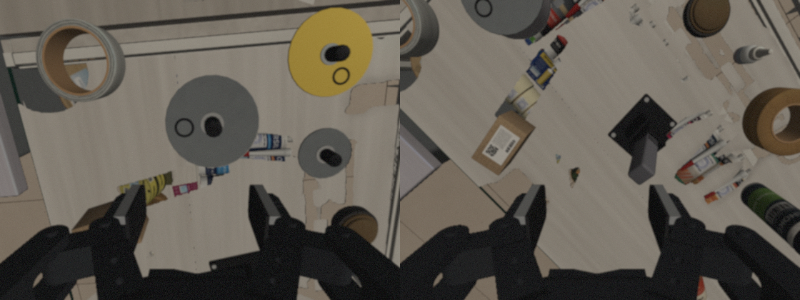

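Left half: the lid is seated level (plane at z=0.0740, tilt 0.1°), ring at about (258,178) in full pixels. Right half: the gauge in the stand, its top end at about (640,165). Fit the gauge box to the depth points.

```bash
python3 - <<'E'
from h import *
z=np.load("w4.npz");K,T=z["K"],z["T"]
g=cv2.cvtColor(z["im"],cv2.COLOR_RGB2GRAY)
sub=cv2.resize(g[155:202,232:284],None,fx=4,fy=4,interpolation=3)
b=cv2.adaptiveThreshold(sub,255,0,cv2.THRESH_BINARY_INV,61,8)
for c in cv2.findContours(b,cv2.RETR_EXTERNAL,2)[0]:
    if cv2.contourArea(c)>2000:
        e=cv2.fitEllipse(c);u,v=232+(e[0][0]-1.5)/4,155+(e[0][1]-1.5)/4;print("ring",u,v,e[1],plane(K,T,u,v,.074))
z=np.load("w5.npz");W=cloud(z["d"],z["K"],z["T"])
m=(W[...,2]>.095)&(W[...,2]<.19)&(np.hypot(W[...,0]-.485,W[...,1]+.345)<.07)
P=W[m];print(len(P),P.min(0),P.max(0))
def frame(yaw,lean=np.radians(20)):
    a=np.array([-np.sin(lean)*np.cos(yaw),-np.sin(lean)*np.sin(yaw),np.cos(lean)])
    y=np.array([-np.sin(yaw),np.cos(yaw),0]);return np.c_[np.cross(y,a),y,a]
H=np.array([.015,.012,.05])
def f(p):
    L=(P-p[:3])@frame(p[3],p[4])   # box centre 96 mm above tip
    q=np.abs(L)-H
    return np.where((q>0).any(1),np.linalg.norm(np.maximum(q,0),axis=1),q.max(1))
s=least_squares(f,[.485,-.345,.12,.185,.349],loss="soft_l1",f_scale=.001)
p=s.x;F=frame(p[3],p[4]);print("centre",p,np.degrees(p[3:]),np.abs(s.fun).mean())
print("origin",p[:3]-.096*F[:,2],"grip",p[:3]+.022*F[:,2],"top",p[:3]+.05*F[:,2])
np.savez("gauge.npz",F=F,grip=p[:3]+.022*F[:,2])
E
```

```text
ring 257.5959587097168 178.2192325592041 (109.1122817993164, 110.56110382080078) [ 0.43546717 -0.05226815  0.074     ]
2069 [ 0.45553564 -0.35823425  0.09501075] [ 0.51886055 -0.32009771  0.16026097]
centre [ 0.48770767 -0.3427967   0.10827092  0.16971939  0.40288941] [ 9.72420503 23.08386277] 0.0008598265072238482
origin [ 0.52480636 -0.33643918  0.01995746] grip [ 0.47920589 -0.34425364  0.12850943] top [ 0.46838543 -0.34610792  0.15426752]
```

```bash
python3 - <<'E'
from h import *
from scipy.spatial.transform import Rotation as R
z=np.load("w5.npz");W=cloud(z["d"],z["K"],z["T"])
m=(W[...,2]>.102)&(W[...,2]<.19)&(np.hypot(W[...,0]-.485,W[...,1]+.345)<.07);P=W[m]
def frame(yaw,lean=np.radians(20)):
    a=np.array([-np.sin(lean)*np.cos(yaw),-np.sin(lean)*np.sin(yaw),np.cos(lean)])
    y=np.array([-np.sin(yaw),np.cos(yaw),0]);return np.c_[np.cross(y,a),y,a]
H=np.array([.015,.012,.05])
def f(p):
    q=np.abs((P-p[:3])@frame(p[3]))-H
    return np.where((q>0).any(1),np.linalg.norm(np.maximum(q,0),axis=1),q.max(1))
s=least_squares(f,[.485,-.345,.12,.185],loss="soft_l1",f_scale=.001)
p=s.x;F=frame(p[3]);grip=p[:3]+.022*F[:,2];print(p,np.degrees(p[3]),np.abs(s.fun).mean(),"grip",grip)
rpy=R.from_matrix(np.c_[F[:,0],-F[:,1],-F[:,2]]).as_euler("xyz");print("rpy",rpy)
a=F[:,2];tcp=grip-.019*a
np.savez("gauge.npz",F=F,grip=grip,rpy=rpy)
gripper_to(.07)
movep(tcp+.10*a,rpy)
im,d,K,T=snap("wrist")
hit=move_l(tcp,feed=.1,max_force=8)
im,d,K,T=snap("wrist");cv2.imwrite("pics/w6.png",im[...,::-1])
o=observe();print(hit,o["time_s"],o["eef_pos"],tcp,o["ft_force"],o["q"])
E
```

```text
[ 0.48652433 -0.3430041   0.10778244  0.17076996] 9.784398043393713 0.0004686330684331335 grip [ 0.47910934 -0.34428281  0.12845568]
rpy [ 3.14159265 -0.34906585  0.17076996]
False 13.7417 [ 0.4857945  -0.34375721  0.11152958] [ 0.4855132  -0.34317847  0.11060152] [-0.43041437 -0.45192297 -0.29455427] [-0.92317636  0.12070209  1.91950774  0.37753565  0.96877573  0.28187563]
```

View pics/w6.png

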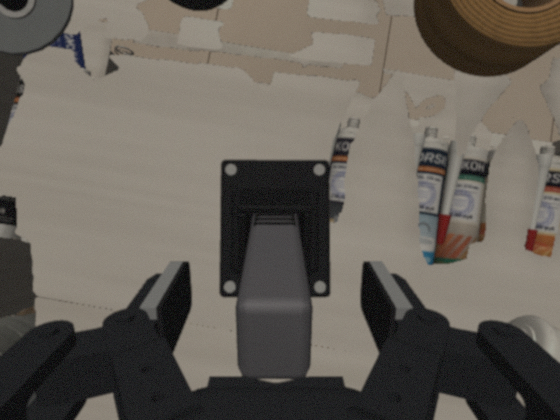

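The gauge is centred between the fingers (at about (275,340)). Grip and draw it out.

```bash
python3 - <<'E'
from h import *
g=np.load("gauge.npz");a=g["F"][:,2];tcp=g["grip"]-.019*a;rpy=g["rpy"]
gripper_to(0,60)
o=observe();print(o["time_s"],o["opening"],o["eef_pos"],o["ft_force"],o["grasp_force"])
move_l(tcp+.03*a,feed=.08);o=observe();print(o["ft_force"])
move_l(tcp+.11*a,feed=.12)
o=observe();print(o["time_s"],o["opening"],o["eef_pos"],o["ft_force"],o["torque"])
# upright, above ring, tip ~50 mm above the lid
Z=.074+.118-.019
movep([.4355,-.0520,Z+.10],[np.pi,0,.6])
hold(.3)
o=observe();print(o["time_s"],o["eef_pos"],o["tcp_rot"],o["ft_force"],o["q"])
for n in("side","wrist","top"):
    im,d,K,T=snap(n);np.savez(f"{n}2.npz",im=im,d=d,K=K,T=T)
    if n=="side":
        G=np.array([.4355,-.052,Z+.05,1]);q=np.linalg.inv(T)@G;u,v=(K@q[:3]/q[2])[:2].astype(int);print(u,v)
        c=cv2.resize(im[v-70:v+80,max(u-70,0):u+80],(600,600),interpolation=2)
        cv2.imwrite("pics/s2.png",c[...,::-1])
E
```

```text
14.2167 0.023488177063953324 [ 0.48554812 -0.34327783  0.11102311] [-2.79894202  1.04296307  3.63844709] 58.55377972126007
[ 0.20515808 -0.23832089 -0.9571649 ]
15.5583 0.02357396925857905 [ 0.44817208 -0.34911533  0.21300935] [ 0.26630479  0.48019489 -1.92119952] [-0.00280911  0.26824712  0.02408419]
17.025 [ 0.43542143 -0.05276744  0.27268009] [-3.14110670e+00  3.36177039e-04  5.98325992e-01] [-0.02465228  0.74215134 -1.69803604] [-3.00806275e-01 -2.68204090e-01  1.92898227e+00  3.94086749e-05
  1.48140407e+00  6.71660612e-01]
236 180
```

View pics/s2.png

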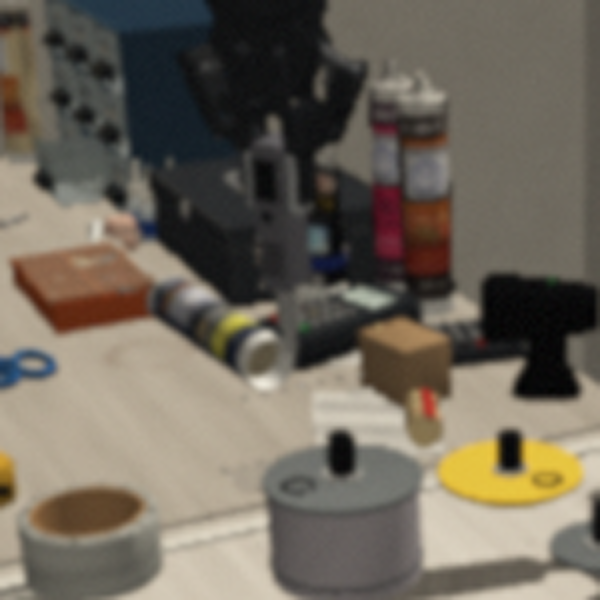

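The side view shows the gauge upright, nose at about (288,350) in the crop, above the ring (298,487) on the seated lid. I'll check the held gauge's tilt and offset from depth.

```bash
python3 - <<'E'
from h import *
from scipy.spatial.transform import Rotation as R
z=np.load("side2.npz");W=cloud(z["d"],z["K"],z["T"])
m=(W[...,2]>.176)&(W[...,2]<.262)&(np.hypot(W[...,0]-.4355,W[...,1]+.0525)<.04);P=W[m];print(len(P))
# body section 46..~88 mm, nose 16..46
ref=np.array([.4355,-.0525,.174])
def f(p):
    Rm=R.from_euler("xyz",[p[3],p[4],.6]).as_matrix()
    L=(P-ref-[p[0],p[1],p[2]])@Rm
    q=np.abs(L-[0,0,.096])-[.015,.012,.05]
    b=np.where((q>0).any(1),np.linalg.norm(np.maximum(q,0),axis=1),q.max(1))
    r=np.hypot(L[:,0],L[:,1]);dn=np.hypot(r-.008,np.maximum(0,np.abs(L[:,2]-.031)-.015))
    dt=np.hypot(r-.004,np.maximum(0,np.abs(L[:,2]-.008)-.008))
    return np.minimum(np.abs(b),np.minimum(dn,dt))
for free in(0,1):
    s=least_squares((lambda p:f(p)) if free else (lambda p:f(np.r_[p[:3],0,0])),np.zeros(5) if free else np.zeros(3),loss="soft_l1",f_scale=.001)
    print(s.x[:3],np.degrees(s.x[3:]),np.abs(s.fun).mean())
# per-height slice
for h in np.arange(.176,.262,.008):
    S=P[np.abs(P[:,2]-h)<.004];print(round(h,3),len(S),S.mean(0).round(4) if len(S) else "")
# bias: lid disc in same view
L=W[(np.abs(W[...,2]-.0735)<.006)&(np.hypot(W[...,0]-.4695,W[...,1]+.0504)<.065)]
print("lid side",cv2.minEnclosingCircle(L[:,:2].astype(np.float32)),np.median(L[:,2]))
E
```

```text
259
[ 0.00218726  0.00056719 -0.00168049] [] 0.001242852296943572
[ 0.00269475  0.00168241 -0.00175217] [ 0.62251955 -1.13881524] 0.0012135613146896187
0.176 4 [ 0.4378 -0.0538  0.1777]
0.184 9 [ 0.4372 -0.0544  0.1839]
0.192 11 [ 0.4353 -0.0564  0.1933]
0.2 14 [ 0.4365 -0.0567  0.1996]
0.208 19 [ 0.436  -0.0583  0.2082]
0.216 16 [ 0.4368 -0.0577  0.2159]
0.224 23 [ 0.435  -0.0612  0.2254]
0.232 39 [ 0.4353 -0.0618  0.2321]
0.24 36 [ 0.4343 -0.0621  0.2403]
0.248 37 [ 0.4335 -0.062   0.2479]
0.256 38 [ 0.4329 -0.0626  0.2558]
lid side ((0.46928998827934265, -0.052027348428964615), 0.05927710980176926) 0.07599105932055328
```

```bash
python3 - <<'E'
from h import *
x,y=.4342,-.0522
def fz():
    v=[]
    for _ in range(6): hold(.03);o=observe();v.append(o["ft_force"][2])
    return np.mean(v),np.std(v),o["eef_pos"]
move_l([x,y,.21],feed=.1); move_l([x,y,.181],feed=.05); hold(.3)
f0,s,e=fz();print(f0,s,e)
z=.181
while z>.160:
    z-=.0015;move_l([x,y,z],feed=.02);hold(.1);f,s,e=fz();print(round(z,4),e.round(4) if hasattr(e,"round") else e,round(f-f0,2),round(s,2))
    if f-f0>1.4:break
print(observe()["time_s"])
E
```

```text
-1.361291346954885 0.35656980725548676 [ 0.43423393 -0.05220424  0.18107885]
0.1795 [ 0.4342 -0.0522  0.1795] 0.18 0.22
0.178 [ 0.4342 -0.0522  0.178 ] -0.23 0.45
0.1765 [ 0.4342 -0.0522  0.1765] -0.05 0.33
0.175 [ 0.4342 -0.0522  0.175 ] -0.4 0.44
0.1735 [ 0.4342 -0.0522  0.1735] -0.22 0.32
0.172 [ 0.4342 -0.0522  0.172 ] 0.2 0.38
0.1705 [ 0.4342 -0.0522  0.1705] 0.67 0.57
0.169 [ 0.4342 -0.0522  0.169 ] 1.15 0.44
0.1675 [ 0.4342 -0.0522  0.1675] 1.39 0.56
0.166 [ 0.4343 -0.0522  0.1661] 1.77 0.45
24.6917
```

```bash
python3 - <<'E'
from h import *
move_l([.4342,-.0522,.1666],feed=.02)
v=[]
for _ in range(40): hold(.03);v.append(observe()["ft_force"][2])
print(np.mean(v)+1.361+.12)
im,d,K,T=snap("side");q=np.linalg.inv(T)@[.4342,-.052,.09,1];u,v=(K@q[:3]/q[2])[:2].astype(int)
a=cv2.resize(im[v-35:v+35,u-35:u+35],(400,400),interpolation=2)
w,_,K,T=snap("wrist");q=np.linalg.inv(T)@[.4342,-.0522,.074,1];uv=(K@q[:3]/q[2])[:2];print(uv)
b=cv2.resize(w,(400,300));b=np.vstack([b,np.zeros((100,400,3),np.uint8)])
cv2.imwrite("pics/fin.png",np.hstack([a,b])[...,::-1])
o=observe();print(o["time_s"],o["eef_pos"],o["tcp_rot"],o["opening"])
E
```

```text
1.6013332137299323
[275.01283936 210.77846628]
26.375 [ 0.43424019 -0.05220888  0.16663208] [ 3.14152488e+00 -6.51016376e-05  6.00022824e-01] 0.02330216422308645
```

View pics/fin.png

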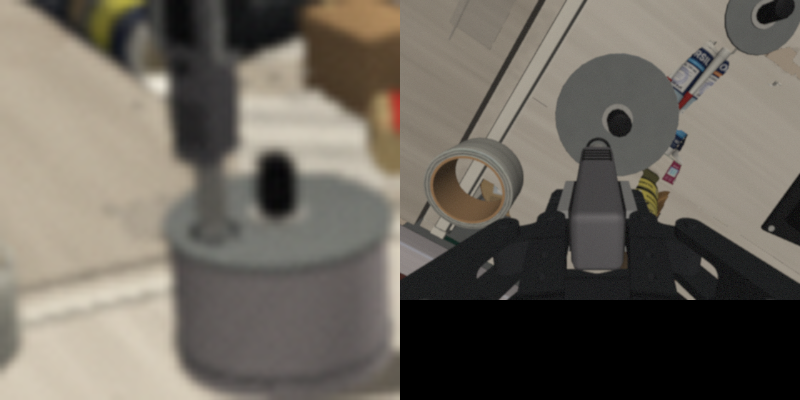

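The tip stands inside the ring (crop about (213,233), ring spanning 190–238), the lid is still level, and the force is about 1.6 N, so the tip is about half way in. Hand in.

```bash
python3 -c "
from plant import *
print(job_done())"
```

```text
the job is handed in; nothing more can be done
None
```

The job is handed in at about 26 s: the large lid is seated level on the tin and released, and the arm holds the gauge upright with its tip inside the ring, pressed about half way in (about 1.6 N, roughly 7 mm).

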